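# Reset the tripped breakers of a portable power box

### The job

The portable power box on the wagon has tripped. With a fingertip, gently press its push-to-reset breakers fully back in, one at a time: first the big main breaker, then the one on the plate with the round outlet (the compressor, the heaviest load), and last the one on the plate with the duplex outlet (the lights). Leave the breaker of the padlocked outlet popped out, and do not pick up or shift the loose pipe fittings; finish with the hand clear.

Things in the scene. Friction and masses are not known exactly. Their poses are not given: they have to be found in the camera images.
- power_box: Grey steel power distribution box, fixed, 286 (x) x 406 (y) x 150 (z) mm. Origin: centre of its underside; z up, y along the row of plates towards the end with the supply inlet, x from the breakers to the outlets. Bar handles reach 39 mm out from its ends. Four plates lie side by side on its top: the main's always at the +y end, the other three in any order.
- main_plate: Aluminium plate 235 (x) x 78 (y) x 3 mm with the main breaker alone, no outlet; the small coupling stands loose on it, 40 mm or more behind the breaker's collar. Origin: centre of its underside, which lies on the box's top; axes as the box's. Breaker at x = -72 mm, y = 0.
- round_plate: Aluminium plate 235 x 78 x 3 mm with a round black twist-lock outlet, 66 mm across, 17 mm high over the plate's underside, centred at x = +30 mm, and its breaker. Origin: centre of its underside, which lies on the box's top; axes as the box's. Breaker at x = -72 mm, y = 0.
- duplex_plate: Aluminium plate 235 x 78 x 3 mm with a rectangular duplex outlet (two grey faces one behind the other, 68 x 34 mm together, 11 mm high), centred at x = +30 mm, and its breaker. Origin: centre of its underside, which lies on the box's top; axes as the box's. Breaker at x = -72 mm, y = 0.
- locked_plate: Aluminium plate 235 x 78 x 3 mm with an outlet under a closed grey weather flap (98 x 66 mm, x = -4 to +94 mm), a brass padlock lying on the flap (top 40 mm above the plate's underside; its shackle reaches to x = -12 mm), and its breaker, which is to be left alone. Origin: centre of its underside, which lies on the box's top; axes as the box's. Breaker at x = -72 mm, y = 0.
- main_breaker: Main breaker: black flat push button, 24 mm across, 6 mm thick, on a white shaft. Origin: centre of its top face (where to press), z up. Popped out, the top face is 23 mm above the plate's underside; fully in, 13 mm, which is still 4 mm proud of its collar (18 mm radius). It moves straight down.
- round_breaker: Breaker of the round outlet: black flat push button, 16 mm across, 6 mm thick, on a white shaft. Origin: centre of its top face (where to press), z up. Popped out, the top face is 22 mm above the plate's underside; fully in, 12 mm, which is still 4 mm proud of its collar (12 mm radius). It moves straight down.
- duplex_breaker: Breaker of the duplex outlet: black flat push button, 16 mm across, 6 mm thick, on a white shaft. Origin: centre of its top face (where to press), z up. Popped out, the top face is 22 mm above the plate's underside; fully in, 12 mm, which is still 4 mm proud of its collar (12 mm radius). It moves straight down.
- locked_breaker: Breaker of the padlocked outlet, to be left popped out: black flat push button, 16 mm across, 6 mm thick, on a white shaft. Origin: centre of its top face (where to press), z up. Popped out, the top face is 22 mm above the plate's underside; fully in, 12 mm, which is still 4 mm proud of its collar (12 mm radius). It moves straight down.
- main_travel (a joint): Travel of the main breaker's button in m: 0 popped out (it may start up to 0.001 in), 0.010 at its stop, which is hard (arrive at 20 mm/s or slower, a few N over the resistance are enough); counts as reset from 0.007. It resists with about 4 N all the way, does not spring back, and stays where it is left.
- round_travel (a joint): Travel of the round outlet's breaker button in m: 0 popped out (it may start up to 0.001 in), 0.010 at its stop, which is hard (arrive at 20 mm/s or slower, a few N over the resistance are enough); counts as reset from 0.007. It resists with about 4 N all the way, does not spring back, and stays where it is left.
- duplex_travel (a joint): Travel of the duplex outlet's breaker button in m: 0 popped out (it may start up to 0.001 in), 0.010 at its stop, which is hard (arrive at 20 mm/s or slower, a few N over the resistance are enough); counts as reset from 0.007. It resists with about 4 N all the way, does not spring back, and stays where it is left.
- locked_travel (a joint): Travel of the padlocked outlet's breaker button in m: 0 popped out (it may start up to 0.001 in), 0.010 at its stop, which is hard (arrive at 20 mm/s or slower, a few N over the resistance are enough); counts as reset from 0.007. It resists with about 4 N all the way, does not spring back, and stays where it is left.
- coupling: Loose zinc pipe coupling, a tube 35 mm across and 42 mm high, standing on the main plate. Origin: centre of its underside. Not to be moved.
- big_coupling: Loose zinc pipe coupling, a tube 60 mm across and 58 mm high, standing on the deck beyond the box's end without the inlet. Origin: centre of its underside. Not to be moved.
- elbow: Loose iron pipe elbow lying on the deck before the box, 57 x 57 x 38 mm. Origin: on the deck under its bend. Not to be moved.

How it is judged:
By the outcome, as a careful person would: the job done as asked, in the order asked, and still so for the second after the job is handed in, with the robot touching nothing.
It also fails if it takes over 42 s, if anything falls off the work surface, if the arm or the gripper's body presses on something with over 40 N, if the wrist force passes 120 N, or if a joint passes its speed limit or range.

### The arm

A 6-joint arm with a two-finger parallel gripper is mounted at the origin on the work surface. World frame = base frame: x ahead of the robot, y to its left, z up, the work surface at z = 0. Lengths are in mm, angles in rad, forces in N, time in s.
With the tool pointing down it reaches from about 300 to 775 mm from the base axis. Payload 14.6 kg.
Tool frame: the origin (TCP) lies midway between the tips of the shut fingers; the grasp point (between the pads) lies 19 mm behind it (manip.grasp_offset is the distance from the TCP to the grasp point, in mm); z points along the fingers, y is the line along which they close (so a half turn about z gives the same grasp; the last joint's range is limited). The gripper opens to 94 mm and grips with 3 to 60 N. Pads are 16 mm wide; open, the fingers measure 119 mm over their backs; the gripper's body (75 mm by 177 mm) begins 78 mm behind the grasp point.
Start: joints at [-1.343, 0.3, 1.521, -0, 1.321, -0.067], TCP at [159.795, -526.265, 205.446] pointing down, gripper open.
Joint ranges: [-3.03, 3.03], [-0.79, 2.21], [0.23, 2.52], [-1.04, 4.18], [0, 3.07], [-2.55, 2.55]. Speed limits (rad/s): [2.22, 2.22, 2.57, 3.14, 3.14, 3.14].

### API

Orientations are given as [roll, pitch, yaw] about the fixed x, y, z axes, in that order (R = Rz(yaw) Ry(pitch) Rx(roll)).
In Python, from cell import manip, viewer gives the robot as it stands. The module is installed in compiled form; this text tells all that it offers.
- The arm moves only by the tool move_arm, never from a script. Its argument "moves" is a list of rows, each a list of 4 numbers: the shift along the tool's x, y, z in m, then the turn about the tool's z in rad. A call has 1 to 12 rows; each row is the pose to reach, as a shift and turn from the pose commanded when the call began, along the tool's axes at that moment; what a row does not reach only later rows make up. A row lasts 1/10 s, in which the tool goes at most 50 mm and 8.59 degrees, less where a joint would pass 70% of its speed; a pose out of reach is approached as far as the arm can. A call with a gripper value outside its range is refused whole. "jaw" is the finger opening in m, from 0 to 0.094, set as the call begins (left out, the last holds). The fingers move at their own pace and stop on an object; "squeeze" is the grip in N (left out, the last holds). Time passes only in rows, so rows that repeat a pose let the fingers close. It gives the time, the measured TCP pose, the force, the opening and the grip force at its end, in the units of the state.
- manip.read_state(): the state, without advancing time (a new reading comes with each control period).
- viewer.camera(name): name is "scene" or "top" or "wrist"; returns a dict with "frame" (384x512x3 uint8, blue, green, red), "z_map" (384x512 float32, mm along the optical axis (not along the pixel's ray), 0 where there is no reading), "fx", "fy", "cx", "cy" (pixels), "D" ([k1, k2, p1, p2, k3] as OpenCV has them; the pictures are not rectified), "origin" and "orientation" of the camera in the world. Camera axes: x right, y down, z forward; pixel columns grow to the right and rows downward; lengths in mm; the calibration is good to about 2 mm. A picture is of the moment at which its call begins.
- manip.sign_off(): hands the job in; it is judged then, once.
The state is a dict: "clock": time; "joints": joint angles; "qd": joint speeds; "effort": joint torques, N m; "eef_pos": TCP position; "eef_rot": TCP orientation; "wrist_force": force on the tool from outside, world axes, zero at the start; "moment": the same for the moment, N m; "finger_gap": finger opening in mm; "finger_force": force on a finger pad.
Only numpy, scipy, OpenCV 4.12 (cv2) and the standard library are available. Lean on these libraries where they do the work, as an engineer would, in place of code of your own. Each camera call takes 0.05 s, during which the arm holds its last target. There are 200 camera calls.

## Working session

There is one attempt and no reset: what is moved stays moved. The work goes in short steps, Python scripts to look and compute and a tool call to move; the robot and the scene stay as the last step left them, time stands still between calls to the robot, and variables do not carry over. Pictures are saved under pics/ and viewed, at most 10 in all, crops included, and the job is handed in when it is done.

Besides the shell and the picture viewer there is one more tool, called after "Emit:" by a JSON object that holds its "api" and its "payload", one argument or row to a line. move_arm: Moves the arm, as the interface text tells. Its arguments: {"type":"object","properties":{"moves":{"type":"array"},"jaw":{"type":"number"},"squeeze":{"type":"number"}},"required":["moves"]}

```bash
mkdir -p pics; cat > h.py <<'E'
import numpy as np, cv2
from cell import manip, viewer
from scipy.spatial.transform import Rotation as R
def Rm(o):
    o=np.array(o,float)
    return o if o.shape==(3,3) else R.from_euler('xyz',o).as_matrix()
def K(c): return np.array([[c['fx'],0,c['cx']],[0,c['fy'],c['cy']],[0,0,1]],float)
def px2w(c,u,v,r=1):
    z=c['z_map'][int(v)-r:int(v)+r+1,int(u)-r:int(u)+r+1]; z=np.median(z[z>0])
    p=cv2.undistortPoints(np.array([[[u,v]]],float),K(c),np.array(c['D'],float))[0,0]
    return Rm(c['orientation'])@np.array([p[0]*z,p[1]*z,z])+np.array(c['origin'])
def ray(c,u,v,h):
    p=cv2.undistortPoints(np.array([[[u,v]]],float),K(c),np.array(c['D'],float))[0,0]
    d=Rm(c['orientation'])@np.array([p[0],p[1],1]);o=np.array(c['origin'],float)
    return o+d*(h-o[2])/d[2]
E
python3 - <<'E'
from h import *
import pickle
for n in('top','scene'):
    c=viewer.camera(n);pickle.dump(c,open(n+'.pkl','wb'));cv2.imwrite(f'pics/{n}0.png',c['frame']);print(n,c['origin'],c['orientation'],c['fx'])
    f=c['frame']
a=pickle.load(open('top.pkl','rb'))['frame'];cv2.imwrite('pics/topx.png',cv2.resize(a,(800,600)))
print(manip.read_state())
E
```

```text
top [ 381.45731895  -46.43002562 1195.95290618] [-2.98910672  0.00889769 -1.58305039] 497.26828603880443
scene [1310.02244114  355.84919064  752.65334894] [-2.17301545 -0.01759724  2.0942559 ] 404.06667608118687
{'clock': 0.1, 'joints': array([-1.34260232e+00,  3.00440883e-01,  1.52153502e+00, -5.24517378e-05,
        1.32070005e+00, -6.65908479e-02]), 'qd': array([ 0.00112741, -0.00060469,  0.00058201, -0.00082514,  0.00022941,
       -0.00117069]), 'effort': array([ 2.44783005e-03, -5.32644081e+01, -3.53281724e+01,  7.09545286e-02,
        2.34382198e-02, -7.28156692e-05]), 'eef_pos': array([ 159.72713879, -526.04052786,  204.92238995]), 'eef_rot': array([-3.14050837e+00, -2.13916287e-05,  2.94797848e-01]), 'wrist_force': array([ 0.19915949,  0.71969492, -0.28471649]), 'moment': array([-0.03259752, -0.00319413, -0.01550687]), 'finger_force': 0.0, 'finger_gap': 93.76151226117658}
```

View pics/topx.png

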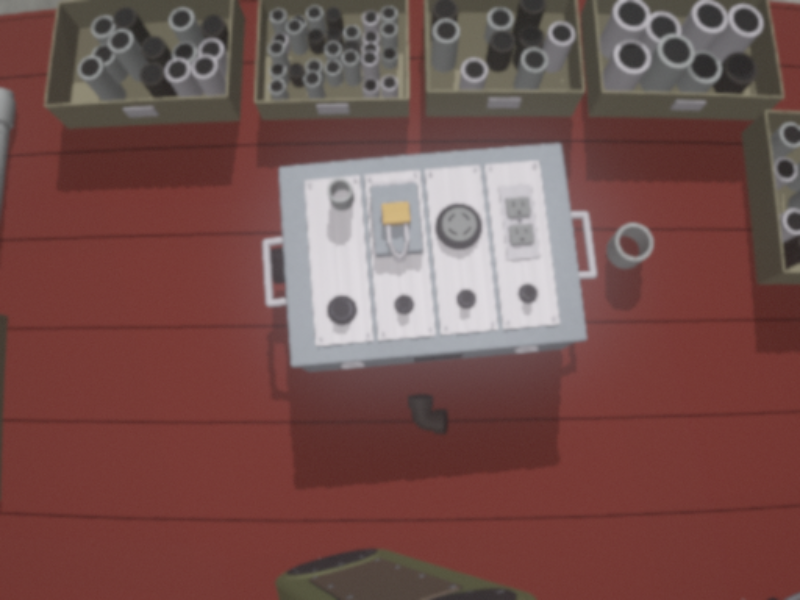

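View pics/scene0.png

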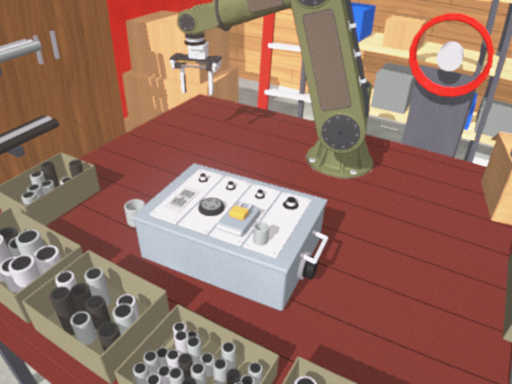

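The top view (800 px wide) shows the main breaker at about (342,309). The locked breaker is at (404,304), the round one at (466,298) and the duplex one at (528,293). The coupling stands at (341,195). I'll measure them from depth.

```bash
python3 - <<'E'
from h import *
import pickle
for n in('top','scene'):
    c=pickle.load(open(n+'.pkl','rb'))
    H,W=c['z_map'].shape;uu,vv=np.meshgrid(np.arange(W),np.arange(H))
    p=cv2.undistortPoints(np.stack([uu,vv],-1).reshape(-1,1,2).astype(float),K(c),np.array(c['D'],float)).reshape(H,W,2)
    z=c['z_map'];P=np.stack([p[...,0]*z,p[...,1]*z,z],-1)@Rm(c['orientation']).T+np.array(c['origin'])
    if n=='top': S=[(342,309),(404,304),(466,298),(528,293)];S=[(a*.64,b*.64) for a,b in S]
    else: S=[(290,202),(260,194),(231,185),(203,177)]
    g=c['frame'].max(-1)
    for u,v in S:
        u,v=int(u),int(v);s=np.s_[v-14:v+15,u-14:u+15]
        pl=np.median(P[s][...,2]);q=P[s].reshape(-1,3);gg=g[s].ravel()
        a=q[(q[:,2]>pl+12)]; d=q[gg<70]
        y,x=np.where(g[s]<70);
        print(n,(u,v),'plate',pl.round(1),'high',len(a),np.median(a,0).round(1) if len(a) else '',((a.max(0)+a.min(0))/2).round(1) if len(a) else '','dark',len(d),(x.mean()+u-14,y.mean()+v-14),ray(c,x.mean()+u-14,y.mean()+v-14,pl+18).round(1))
c=pickle.load(open('top.pkl','rb'))
cv2.imwrite('pics/topc.png',cv2.resize(c['frame'][170:225,195:360],None,fx=4.8,fy=4.8,interpolation=cv2.INTER_CUBIC))
E
```

```text
top (218, 197) plate 154.0 high 105 [548.9  43.3 171.7] [471.    4.9 681.5] dark 0 (np.float64(nan), np.float64(nan)) [nan nan nan]
top (258, 194) plate 153.0 high 49 [555.1 -40.5 170.6] [472.4 -40.5 681.1] dark 0 (np.float64(nan), np.float64(nan)) [nan nan nan]
top (298, 190) plate 153.1 high 48 [ 562.1 -124.6  171.2] [476.1 -89.7 680.9] dark 0 (np.float64(nan), np.float64(nan)) [nan nan nan]
top (337, 187) plate 153.0 high 50 [ 569.  -210.8  171.6] [ 478.9 -132.1  680.6] dark 0 (np.float64(nan), np.float64(nan)) [nan nan nan]
scene (290, 202) plate 151.6 high 62 [553.9  44.9 170.4] [925.  193.2 458.8] dark 42 (np.float64(290.85714285714283), np.float64(202.35714285714286)) [561.2  49.1 169.6]
scene (260, 194) plate 151.6 high 77 [626.  -33.6 171.9] [929.7 153.5 458.2] dark 3 (np.float64(260.0), np.float64(191.0)) [557.6 -39.7 169.6]
scene (231, 185) plate 151.3 high 31 [ 568.  -124.   169.1] [934.1 111.4 458.4] dark 0 (np.float64(nan), np.float64(nan)) [nan nan nan]
scene (203, 177) plate 151.0 high 28 [ 574.8 -209.2  170. ] [936.9  68.3 458. ] dark 0 (np.float64(nan), np.float64(nan)) [nan nan nan]<stdin>:16: RuntimeWarning: Mean of empty slice.
  ret = ret.dtype.type(ret / rcount)
```

View pics/topc.png

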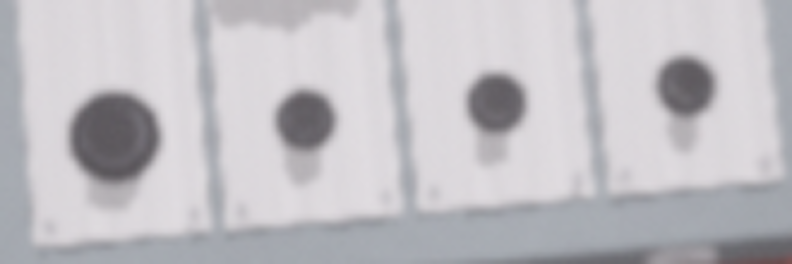

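Depth puts the main breaker near (549,43.5,172), the round one near (562,-124.6,171) and the duplex one near (569,-210.5,171), with the locked one between main and round. I'll shut the fingers and travel to a hover over the main breaker.

Emit:
{"api": "move_arm", "payload": {
  "moves": [
    [0.03,-0.024,0,0],
    [0.06,-0.048,0,0],
    [0.09,-0.072,0,0],
    [0.12,-0.096,0,0],
    [0.15,-0.12,0,0],
    [0.18,-0.144,0,0],
    [0.21,-0.168,0,0],
    [0.24,-0.192,0,0],
    [0.27,-0.216,0,0],
    [0.3,-0.241,0,0],
    [0.33,-0.265,0,0],
    [0.36,-0.289,0,0]
  ],
  "jaw": 0,
  "squeeze": 10
}}

```text
clock: 1.3
eef_pos: [420.8, -143.6, 205.4]
eef_rot: [-3.141, 0.0, 0.295]
wrist_force: [-0.8, -1.5, -0.8]
finger_gap: 1.9
finger_force: 0.0
```

Emit:
{"api": "move_arm", "payload": {
  "moves": [
    [0.03,-0.024,0,0],
    [0.06,-0.048,0,0],
    [0.09,-0.072,0,0],
    [0.12,-0.096,0,0],
    [0.15,-0.12,0,0],
    [0.178,-0.143,0,0],
    [0.178,-0.143,0,0],
    [0.178,-0.143,0,0],
    [0.178,-0.143,0,0]
  ]
}}

```text
clock: 2.2
eef_pos: [548.7, 42.7, 205.3]
eef_rot: [-3.142, 0.0, 0.294]
wrist_force: [-0.1, 0.2, -0.3]
finger_gap: 0.5
finger_force: 0.0
```

```bash
python3 - <<'E'
from h import *
s=manip.read_state();print(s['eef_pos'],s['eef_rot'],s['wrist_force'],s['finger_gap'],s['clock'])
c=viewer.camera('wrist');cv2.imwrite('pics/w1.png',c['frame']);print(c['origin'],c['orientation'])
import pickle;pickle.dump(c,open('w1.pkl','wb'))
E
```

```text
[548.65511713  42.73566535 205.28797476] [-3.14154870e+00  4.96164103e-04  2.94207499e-01] [-0.11210184  0.17293153 -0.3036579 ] 0.535333874402567 2.2
[627.82975275  66.75739564 384.07226638] [ 2.85487080e+00  1.21672522e-03 -1.27731744e+00]
```

View pics/w1.png

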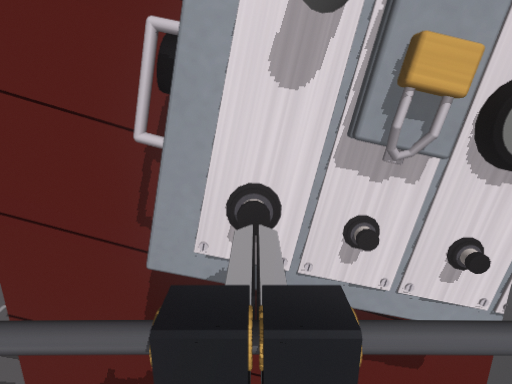

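The wrist view shows the fingertip at about (256,230), just over the main button at (254,215). The locked button is at (367,240) and the round one at (478,262). I'll cross-check positions from these pixels.

```bash
python3 - <<'E'
from h import *
import pickle
c=pickle.load(open('w1.pkl','rb'))
for u,v,h in[(254,201,172),(237,214,172),(273,214,172),(254,209,172),(367,240,172),(478,262,172),(254,209,172)]: print(u,v,px2w(c,u,v).round(1),ray(c,u,v,h).round(1))
# main button top: high points not finger
H,W=c['z_map'].shape
for nm,(a,b,x0,x1) in {'main':(180,250,220,290),'locked':(215,260,340,390),'round':(235,280,445,500)}.items():
    q=np.array([px2w(c,u,v,0) if c['z_map'][v,u]>0 else [0,0,0] for v in range(a,b) for u in range(x0,x1)])
    q=q[(q[:,2]>167)&(q[:,2]<176)];print(nm,len(q),np.median(q,0).round(1),q.min(0).round(1),q.max(0).round(1),((q.max(0)+q.min(0))/2).round(1))
E
```

```text
254 201 [560.1  47.6 167.9] [561.4  47.9 172. ]
237 214 [547.9  56.5 169.6] [548.8  56.6 172. ]
273 214 [551.7  30.3 159. ] [556.1  32.4 172. ]
254 209 [555.8  46.3 172.1] [555.8  46.2 172. ]
367 240 [556.4 -38.4 171.1] [556.8 -38.  172. ]
478 262 [ 563.8 -122.2  171.2] [ 564.  -121.5  172. ]
254 209 [555.8  46.3 172.1] [555.8  46.2 172. ]
main 720 [551.4  46.  171.9] [539.6  33.3 167.2] [560.8  56.6 174. ] [550.2  45.  170.6]
locked 380 [556.2 -38.9 170.7] [547.6 -47.3 167. ] [563.4 -31.6 172.4] [555.5 -39.4 169.7]
round 393 [ 562.7 -122.6  170.7] [ 554.2 -131.7  167. ] [ 570.3 -115.8  172.5] [ 562.3 -123.8  169.8]
```

Emit:
{"api": "move_arm", "payload": {
  "moves": [
    [0.002,-0.0015,0.006,0],
    [0.002,-0.0015,0.012,0],
    [0.002,-0.0015,0.018,0],
    [0.002,-0.0015,0.023,0],
    [0.002,-0.0015,0.026,0],
    [0.002,-0.0015,0.028,0],
    [0.002,-0.0015,0.029,0],
    [0.002,-0.0015,0.03,0],
    [0.002,-0.0015,0.031,0],
    [0.002,-0.0015,0.032,0],
    [0.002,-0.0015,0.033,0],
    [0.002,-0.0015,0.034,0]
  ]
}}

```text
clock: 3.45
eef_pos: [550.6, 45.4, 171.7]
eef_rot: [3.142, -0.0, 0.295]
wrist_force: [-0.9, 0.1, 3.7]
finger_gap: 0.3
finger_force: 2.0
```

Emit:
{"api": "move_arm", "payload": {
  "moves": [
    [0,0,0.001,0],
    [0,0,0.002,0],
    [0,0,0.003,0],
    [0,0,0.004,0],
    [0,0,0.005,0],
    [0,0,0.006,0]
  ]
}}

```text
clock: 4.05
eef_pos: [550.6, 45.4, 165.4]
eef_rot: [-3.142, -0.0, 0.295]
wrist_force: [-0.7, 0.2, 4.4]
finger_gap: 0.6
finger_force: 2.0
```

Emit:
{"api": "move_arm", "payload": {
  "moves": [
    [0,0,0.0007,0],
    [0,0,0.0014,0],
    [0,0,0.002,0],
    [0,0,0.0025,0],
    [0,0,0.003,0]
  ]
}}

```text
clock: 4.55
eef_pos: [550.7, 45.4, 163.1]
eef_rot: [3.141, -0.001, 0.295]
wrist_force: [-5.5, 0.7, 13.4]
finger_gap: 0.4
finger_force: 7.1
```

The main breaker hit its stop: 13 N at z≈163. I'll lift and go to the round breaker.

Emit:
{"api": "move_arm", "payload": {
  "moves": [
    [0,0,-0.01,0],
    [0,0,-0.025,0],
    [0,0,-0.04,0],
    [-0.005,0.02,-0.045,0],
    [-0.011,0.05,-0.045,0],
    [-0.018,0.08,-0.045,0],
    [-0.025,0.11,-0.045,0],
    [-0.032,0.14,-0.045,0],
    [-0.038,0.1655,-0.045,0],
    [-0.038,0.1655,-0.045,0],
    [-0.038,0.1655,-0.045,0]
  ]
}}

```text
clock: 5.65
eef_pos: [562.1, -124.0, 207.3]
eef_rot: [-3.141, 0.0, 0.294]
wrist_force: [-0.3, 0.9, -1.0]
finger_gap: 0.5
finger_force: 0.0
```

```bash
python3 - <<'E'
from h import *
s=manip.read_state();print(s['eef_pos'],s['wrist_force'])
c=viewer.camera('wrist');cv2.imwrite('pics/w2.png',c['frame'])
import pickle;pickle.dump(c,open('w2.pkl','wb'))
H,W=c['z_map'].shape
uu,vv=np.meshgrid(np.arange(W),np.arange(H))
p=cv2.undistortPoints(np.stack([uu,vv],-1).reshape(-1,1,2).astype(float),K(c),np.array(c['D'],float)).reshape(H,W,2)
z=c['z_map'];P=np.stack([p[...,0]*z,p[...,1]*z,z],-1)@Rm(c['orientation']).T+np.array(c['origin'])
for nm,m in {'main':(550.5,45),'locked':(556,-39),'round':(562.5,-124),'duplex':(569,-209)}.items():
    q=P[(np.hypot(P[...,0]-m[0],P[...,1]-m[1])<14)&(P[...,2]>158)&(P[...,2]<175)]
    if len(q): print(nm,len(q),np.percentile(q[:,2],[10,50,90]).round(1),((q.max(0)+q.min(0))/2).round(1)); q=q[q[:,2]>167]; print(len(q), ((q.max(0)+q.min(0))/2).round(1) if len(q) else '')
E
```

```text
[ 562.14466643 -123.97593659  207.28863504] [-0.33571612  0.89684047 -0.97319665]
main 1224 [159.2 162.3 163.4] [550.6  45.1 161.3]
0 
locked 665 [158.3 170.3 171.5] [557.  -40.3 165.6]
439 [556.1 -40.2 170.1]
round 549 [158.3 170.4 171.8] [ 563.6 -124.4  165.4]
352 [ 562.6 -124.6  170. ]
duplex 608 [158.4 170.6 171.9] [ 569.  -208.1  165.7]
384 [ 568.9 -209.2  170.2]
```

View pics/w2.png

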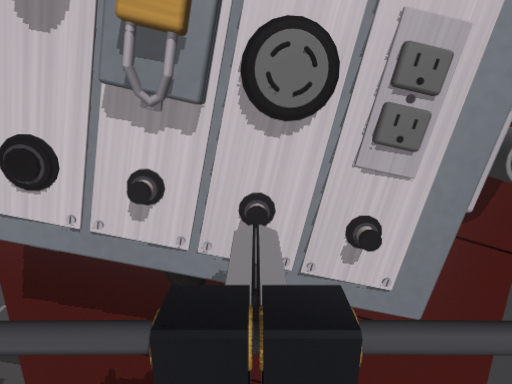

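The picture confirms the main breaker at (28,162) is in, with its top at about 162.5. The fingertip is over the round breaker at (257,213), and the locked one at (146,187) is still out. I'll press the round one now.

Emit:
{"api": "move_arm", "payload": {
  "moves": [
    [0,0,0.008,0],
    [0,0,0.016,0],
    [0,0,0.023,0],
    [0,0,0.028,0],
    [0,0,0.031,0],
    [0,0,0.033,0],
    [0,0,0.034,0],
    [0,0,0.035,0],
    [0,0,0.036,0],
    [0,0,0.037,0],
    [0,0,0.038,0],
    [0,0,0.039,0]
  ]
}}

```text
clock: 6.9
eef_pos: [562.4, -124.0, 168.7]
eef_rot: [3.141, -0.0, 0.295]
wrist_force: [-1.2, 0.0, 3.4]
finger_gap: 0.2
finger_force: 2.0
```

Emit:
{"api": "move_arm", "payload": {
  "moves": [
    [0,0,0.001,0],
    [0,0,0.002,0],
    [0,0,0.003,0],
    [0,0,0.004,0],
    [0,0,0.005,0]
  ]
}}

```text
clock: 7.4
eef_pos: [562.3, -124.0, 163.4]
eef_rot: [3.141, -0.0, 0.295]
wrist_force: [0.6, -0.9, 4.2]
finger_gap: 0.5
finger_force: 2.0
```

Emit:
{"api": "move_arm", "payload": {
  "moves": [
    [0,0,0.0007,0],
    [0,0,0.0012,0],
    [0,0,0.0017,0],
    [0,0,0.002,0]
  ]
}}

```text
clock: 7.8
eef_pos: [562.4, -124.0, 162.2]
eef_rot: [3.141, -0.001, 0.295]
wrist_force: [-3.1, 0.4, 12.4]
finger_gap: 0.2
finger_force: 6.1
```

The round breaker reached its stop at 12 N. Next is the duplex.

Emit:
{"api": "move_arm", "payload": {
  "moves": [
    [0,0,-0.01,0],
    [0,0,-0.025,0],
    [0,0,-0.04,0],
    [-0.004,0.02,-0.045,0],
    [-0.011,0.05,-0.045,0],
    [-0.018,0.083,-0.045,0],
    [-0.018,0.083,-0.045,0],
    [-0.018,0.083,-0.045,0]
  ]
}}

```text
clock: 8.6
eef_pos: [568.9, -208.8, 206.1]
eef_rot: [-3.141, 0.001, 0.294]
wrist_force: [0.7, 0.8, -0.1]
finger_gap: 0.4
finger_force: 0.0
```

```bash
cat > chk.py <<'E'
from h import *
s=manip.read_state();print(s['eef_pos'],s['wrist_force'])
c=viewer.camera('wrist');H,W=c['z_map'].shape
uu,vv=np.meshgrid(np.arange(W),np.arange(H))
p=cv2.undistortPoints(np.stack([uu,vv],-1).reshape(-1,1,2).astype(float),K(c),np.array(c['D'],float)).reshape(H,W,2)
z=c['z_map'];P=np.stack([p[...,0]*z,p[...,1]*z,z],-1)@Rm(c['orientation']).T+np.array(c['origin'])
cv2.imwrite('pics/w3.png',c['frame'])
for nm,m in {'main':(550.5,45),'locked':(556,-39),'round':(562.5,-124),'duplex':(569,-209)}.items():
    q=P[(np.hypot(P[...,0]-m[0],P[...,1]-m[1])<14)&(P[...,2]>158)&(P[...,2]<175)]
    if len(q): print(nm,len(q),np.percentile(q[:,2],[10,50,90]).round(1)); q=q[q[:,2]>167]; print(len(q), ((q.max(0)+q.min(0))/2).round(1) if len(q) else '')
E
python3 chk.py
```

```text
[ 568.89211943 -208.84035623  206.13295094] [ 0.67866726  0.8387892  -0.08064113]
locked 845 [158.4 169.4 171.3]
493 [556.3 -40.7 169.8]
round 577 [158.3 161.3 162.4]
0 
duplex 545 [158.3 170.8 172.1]
354 [ 569.6 -209.3  170.2]
```

Emit:
{"api": "move_arm", "payload": {
  "moves": [
    [0,0,0.008,0],
    [0,0,0.016,0],
    [0,0,0.022,0],
    [0,0,0.027,0],
    [0,0,0.03,0],
    [0,0,0.032,0],
    [0,0,0.033,0],
    [0,0,0.034,0],
    [0,0,0.035,0],
    [0,0,0.036,0],
    [0,0,0.037,0],
    [0,0,0.038,0]
  ]
}}

```text
clock: 9.85
eef_pos: [569.2, -208.7, 168.7]
eef_rot: [3.141, -0.0, 0.295]
wrist_force: [-0.9, 0.3, 3.4]
finger_gap: 0.7
finger_force: 2.0
```

Emit:
{"api": "move_arm", "payload": {
  "moves": [
    [0,0,0.001,0],
    [0,0,0.002,0],
    [0,0,0.003,0],
    [0,0,0.004,0],
    [0,0,0.005,0]
  ]
}}

```text
clock: 10.35
eef_pos: [569.2, -208.7, 163.4]
eef_rot: [3.141, -0.0, 0.295]
wrist_force: [0.5, -0.5, 4.3]
finger_gap: 0.5
finger_force: 2.0
```

Emit:
{"api": "move_arm", "payload": {
  "moves": [
    [0,0,0.0007,0],
    [0,0,0.0012,0],
    [0,0,0.0017,0],
    [0,0,0.002,0]
  ]
}}

```text
clock: 10.75
eef_pos: [569.3, -208.7, 162.2]
eef_rot: [3.141, -0.001, 0.295]
wrist_force: [-2.2, 0.5, 11.5]
finger_gap: 0.3
finger_force: 5.8
```

Emit:
{"api": "move_arm", "payload": {
  "moves": [
    [0,0,-0.01,0],
    [0,0,-0.03,0],
    [0,0,-0.05,0],
    [0,0,-0.07,0],
    [0,0,-0.09,0],
    [0,0,-0.11,0],
    [-0.02,-0.03,-0.12,0],
    [-0.04,-0.06,-0.12,0],
    [-0.04,-0.06,-0.12,0],
    [-0.04,-0.06,-0.12,0]
  ]
}}

```text
clock: 11.75
eef_pos: [513.4, -162.7, 282.0]
eef_rot: [3.141, -0.0, 0.295]
wrist_force: [1.3, -0.6, 0.6]
finger_gap: 0.7
finger_force: 0.0
```

```bash
python3 chk.py
```

```text
[ 513.37963963 -162.65720058  281.99207124] [ 1.2790709 -0.6290663  0.5645105]
main 851 [159.1 162.5 163.6]
0 
locked 412 [158.3 170.3 171.5]
279 [556.1 -40.1 170.1]
round 326 [158.3 161.1 162.2]
0 
duplex 308 [158.3 161.  162.2]
0
```

View pics/w3.png

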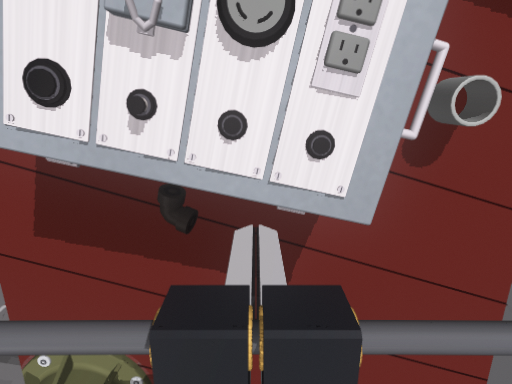

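The main (46,82), round (232,124) and duplex (320,144) breakers are in. The locked one (142,104) is still out, the fittings haven't moved, and the hand is clear.

```bash
python3 -c "
from cell import manip
print(manip.sign_off())"
```

```text
the job is handed in; nothing more can be done
None
```

The main, round and duplex breakers were pressed fully in, in that order; the padlocked one is still popped out, the fittings were not touched, the hand is clear, and the job was handed in at about 12 s.

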